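# Make up the setup kit for the rotor welding press

## Task

Make up the setup kit for the next job on the welding press: put the tall pointed electrode from the rack, the turned stop and the two thick nest blocks lying in front of the press into the kit tray, each standing upright or lying flat right down in the pocket of its own outline. Set each one down, do not drop it in. Leave the other two electrodes in the rack and the thin nest block and the V block where they are.

Things in the scene. Friction and masses are not known exactly. Their poses are not given: they have to be found in the camera images.
- tall_electrode: WANTED. Copper electrode with a narrowed, pointed nose, 50 mm tall (the taller of the two pointed ones), barrel 18 mm diameter up to at least 25 mm above the foot. Origin: centre of its foot, z up. The three electrodes stand loose, in any order, in one row in the rack; spacing 30 mm, only 12 mm free between neighbours, so the fingers must stand across the row (the line through their origins).
- short_electrode: NOT wanted, leave it in the rack. Pointed copper electrode only 42 mm tall, 18 mm diameter. Origin: centre of its foot, z up. The rack is a fixed aluminium block 44 x 104 x 26 mm with three bores of 21 mm diameter in a row along its long side, 14 mm deep (bore floor 12 mm above the bench).
- blunt_electrode: NOT wanted, leave it in the rack. Straight copper electrode with a blunt flat end, no pointed nose, and a fine groove at half height; 50 mm tall, 18 mm diameter. Origin: centre of its foot, z up.
- turned_stop: WANTED. Turned aluminium stop standing, like the four blocks, on a dark rubber mat 2 mm thick: round body 55 mm diameter and about 38 mm high with a narrower bored neck on top, 57 mm tall in all, 280 g. Origin: on its axis, 1 mm above its underside, z up through the neck.
- long_block: WANTED. Thick machined steel-grey nest block with a large hole in the middle and four small ones at the corners, lying flat: 40 mm along its x, 60 mm along its y, 18 mm high. Origin: centre of its underside, z up.
- short_block: WANTED. Thick machined steel-grey nest block with four small holes and no large hole, lying flat: 35 mm along its x, 45 mm along its y, 22 mm high. Origin: centre of its underside, z up.
- thin_block: NOT wanted, leave it. Thin, long nest block, also with a large middle hole, lying flat: 30 mm along its x, 70 mm along its y, only 10 mm high. Origin: centre of its underside.
- v_block: NOT wanted, leave it. Steel block with a V groove along its top: 40 mm along its x, 52 mm along its y, 34 mm high. Origin: centre of its underside.
- round_plate: Grey pocket plate with two dark-floored round pockets, fixed. 88 mm along its x, 146 mm along its y, 12 mm thick. Origin: centre of its underside, 3 mm above the bench, z up. Pockets 6 mm deep, floors 6 mm above this origin. Turned stop's pocket: 64 mm diameter, centre at x 0, y +22 mm. Tall electrode's pocket: 27 mm diameter, centre at x 0, y -44 mm.
- square_plate: Like round_plate (size, origin, pocket depth) but with two rectangular pockets. Long block's: 48 mm along x, 68 along y, centre x 0, y -31 mm. Short block's: 43 along x, 53 along y, centre x 0, y +37.5 mm. Block x lies along plate x, either end first. Both plates lie side by side along x, in either order, in the fixed grey kit tray, 185 x 154 mm, rim 16 mm above the bench, 1 mm above the plates.
Mind the look-alikes: they are no part of the job. What is meant by the turned_stop is not pink, and is the smaller of those in its own colour.

How it is judged (in metres and radians):
At the end, for the whole second after the job is handed in: The four kit parts sit in their own pockets: within 10 mm of the pocket centre in the plate's x and y, within 3 mm of the pocket floor, upright or flat within 0.1 rad, at rest. The other two electrodes, the thin block and the V block are within 20 mm of their starts (x of tall_electrode in the frame of round_plate between -0.01 and 0.01 m and y of tall_electrode in the frame of round_plate between -0.054 and -0.034 m and z of tall_electrode in the frame of round_plate between 0.003 and 0.009 m and angle between each of tall_electrode, turned_stop, long_block, short_block's own z axis and vertical below 0.1 rad and linear speed of each of tall_electrode, turned_stop, long_block, short_block below 0.02 m/s and x of turned_stop in the frame of round_plate between -0.01 and 0.01 m and y of turned_stop in the frame of round_plate between 0.012 and 0.032 m and z of turned_stop in the frame of round_plate between 0.003 and 0.009 m and x of long_block in the frame of square_plate between -0.01 and 0.01 m and y of long_block in the frame of square_plate between -0.041 and -0.021 m and z of long_block in the frame of square_plate between 0.003 and 0.009 m and x of short_block in the frame of square_plate between -0.01 and 0.01 m and y of short_block in the frame of square_plate between 0.0275 and 0.0475 m and z of short_block in the frame of square_plate between 0.003 and 0.009 m and distance of each of short_electrode, blunt_electrode, thin_block, v_block from where it was at the start of the episode below 0.02 m); the robot touches nothing.
It fails at once if a kit part is dropped (falls free faster than 0.8 m/s, about 3 cm) ((linear speed of tall_electrode above 0.8 m/s and contact force between tall_electrode and anything else below 0.01 N) or (linear speed of turned_stop above 0.8 m/s and contact force between turned_stop and anything else below 0.01 N) or (linear speed of long_block above 0.8 m/s and contact force between long_block and anything else below 0.01 N) or (linear speed of short_block above 0.8 m/s and contact force between short_block and anything else below 0.01 N)).
It fails at once if a part that does not belong to the kit is moved more than 20 mm (distance of any of short_electrode, blunt_electrode, thin_block, v_block from where it was at the start of the episode above 0.02 m).
It also fails if it takes over 112 s, if anything falls off the work surface, if the arm or the gripper's body presses on something with over 40 N, if the wrist force passes 120 N, or if a joint passes its speed limit or range.

## Robot

A 6-joint arm with a two-finger parallel gripper is mounted at the origin on a cart in front of the work surface, level with it; the furniture and walls round the work are solid. World frame = base frame: x ahead of the robot, y to its left, z up, the work surface at z = 0. Lengths are in mm, angles in rad, forces in N, time in s.
With the tool pointing down it reaches from about 275 to 1000 mm from the base axis. Payload 8.4 kg.
Tool frame: the origin (TCP) lies midway between the tips of the shut fingers; the grasp point (between the pads) lies 19 mm behind it; z points along the fingers, y is the line along which they close (so a half turn about z gives the same grasp; the last joint's range is limited). The gripper opens to 85 mm and grips with 20 to 120 N. Pads are 22 mm wide; open, the fingers measure 114 mm over their backs; the gripper's body (76 mm by 85 mm) begins 54 mm behind the grasp point. The pads swing forward as they close: fully open they stand 13 mm farther back than shut.
Start: joints at [-1.203, 0.353, 1.633, -0, 1.155, -0.002], TCP at [225.892, -582.753, 231.281] pointing down, gripper open.
Joint ranges: [-2.63, 2.63], [-0.92, 2.1], [0.06, 2.66], [-1.3, 4.44], [0, 2.69], [-3.02, 3.02]. Speed limits (rad/s): [2.22, 2.22, 2.79, 3.14, 3.14, 3.14].

## Interface

Orientations are given as [roll, pitch, yaw] about the fixed x, y, z axes, in that order (R = Rz(yaw) Ry(pitch) Rx(roll)).
In Python, from rig import monitor, imaging, r gives the robot as it stands.
- The arm moves only by the tool drive_tool, never from a script. Its argument "plan" is a list of rows, each an object of numbers: "x", "y", "z": the shift along the tool's x, y, z in units of 50 mm (1.0 is 50 mm); "ax", "ay", "az": the turn, a rotation vector about the tool's x, y, z in units of 6 degrees (1.0 is 6 degrees); "hand": the finger opening in mm, from 0 to 85.4. In form: [{"x": .., "y": .., "z": .., "ax": .., "ay": .., "az": .., "hand": ..}, ...]. A call has 1 to 8 rows; each row is the pose to reach, as a shift and turn from the pose commanded when the call began, along the tool's axes at that moment; what a row does not reach only later rows make up. A row lasts 1/10 s, in which the tool goes at most 50 mm and 8.59 degrees, less where a joint would pass 70% of its speed; a pose out of reach is approached as far as the arm can. A call with a gripper value outside its range is refused whole. The fingers move at their own pace and stop on an object; "grip_force" is the grip in N (left out, the last holds). Time passes only in rows, so rows that repeat a pose let the fingers close. It gives the time, the measured TCP pose, the force, the opening and the grip force at its end, in the units of the state.
- monitor.sense(): the state, without advancing time (a new reading comes with each control period).
- imaging.grab_frame(name): name is "scene" or "side" or "wrist"; returns the picture (420x560x3 uint8, red, green, blue); there is no depth.
- imaging.camera_info(name): a dict with "mtx" (3x3 intrinsics, pixels), "dist" ([k1, k2, p1, p2, k3] as OpenCV has them; the pictures are not rectified), "R" (3x3) and "t" (3): a world point X has camera coordinates R X + t. Camera axes: x right, y down, z forward; pixel columns grow to the right and rows downward; lengths in mm; the calibration is good to about 2 mm. A picture is of the moment at which its call begins: read the wrist's pose just before it. camera_info takes no time and is no camera call; for the wrist camera it gives the pose at the moment of the call.
- r.sign_off(): hands the job in; it is judged then, once.
The state is a dict: "clock": time; "qpos": joint angles; "qvel": joint speeds; "joint_efforts": joint torques, N m; "eef_pos": TCP position; "tcp_rot": TCP orientation; "contact_force": force on the tool from outside, world axes, zero at the start; "wrist_torque": the same for the moment, N m; "opening": opening from 0.0 (shut) to 1.0 (fully open); "grasp_force": force on a finger pad.
Only numpy, scipy, OpenCV 4.12 (cv2) and the standard library are available. Lean on these libraries where they do the work, as an engineer would, in place of code of your own. Each camera call takes 0.05 s, during which the arm holds its last target. There are 200 camera calls.

## Working session

There is one attempt and no reset: what is moved stays moved. The work goes in short steps, Python scripts to look and compute and a tool call to move; the robot and the scene stay as the last step left them, time stands still between calls to the robot, and variables do not carry over. Pictures are saved under pics/ and viewed, at most 16 in all, crops included, and the job is handed in when it is done.

Besides the shell and the picture viewer there is one more tool, called after "Emit:" as name([rows], argument=value, ...), one row to a line, values as JSON. drive_tool: Moves the arm, as the interface text tells. Its arguments: {"type":"object","properties":{"plan":{"type":"array","items":{"type":"object","properties":{"x":{"type":"number"},"y":{"type":"number"},"z":{"type":"number"},"ax":{"type":"number"},"ay":{"type":"number"},"az":{"type":"number"},"hand":{"type":"number"}}}},"grip_force":{"type":"number"}},"required":["plan"]}

```bash
ls; mkdir -p pics; cat > h.py <<'E'
import numpy as np, cv2
from rig import monitor, imaging, r
from scipy.spatial.transform import Rotation as Ro
def grab(n):
    i=imaging.camera_info(n); return imaging.grab_frame(n), i
def save(im,p): cv2.imwrite('pics/'+p,cv2.cvtColor(im,cv2.COLOR_RGB2BGR))
def ray(px,i,z):
    u=cv2.undistortPoints(np.array(px,float).reshape(-1,1,2),np.array(i['mtx']),np.array(i['dist'])).reshape(-1,2)
    R=np.array(i['R']);t=np.array(i['t']); d=np.c_[u,np.ones(len(u))]@R; c=-R.T@t
    return c+d*((z-c[2])/d[:,2])[:,None]
def proj(X,i):
    return cv2.projectPoints(np.array(X,float).reshape(-1,1,3),cv2.Rodrigues(np.array(i['R']))[0],np.array(i['t'],float),np.array(i['mtx']),np.array(i['dist']))[0].reshape(-1,2)
E
python3 - <<'E'
from h import *
s=monitor.sense(); print({k:np.round(v,3) for k,v in s.items()})
for n in('scene','side'):
    im,i=grab(n); save(im,n+'0.png'); print(n,np.round(-np.array(i['R']).T@i['t']),np.round(i['R'],2).tolist())
E
```

```text
pics
{'clock': np.float64(0.0), 'qpos': array([-1.203,  0.354,  1.634, -0.   ,  1.155, -0.002]), 'qvel': array([-0.001, -0.001, -0.001, -0.001, -0.001, -0.001]), 'joint_efforts': array([ 2.0000e-03, -6.0523e+01, -3.4207e+01,  0.0000e+00,  9.0000e-03,
        0.0000e+00]), 'eef_pos': array([ 225.711, -582.302,  230.551]), 'tcp_rot': array([-3.14,  0.  ,  0.37]), 'contact_force': array([-0.961,  0.086, -1.223]), 'wrist_torque': array([ 0.022, -0.016,  0.06 ]), 'grasp_force': np.float64(0.0), 'opening': np.float64(1.0)}
scene [-54. 954. 721.] [[-0.82, -0.57, 0.01], [-0.31, 0.44, -0.84], [0.47, -0.69, -0.54]]
side [331. 837. 633.] [[-0.95, -0.31, 0.01], [-0.2, 0.58, -0.79], [0.23, -0.75, -0.62]]
```

View pics/scene0.png

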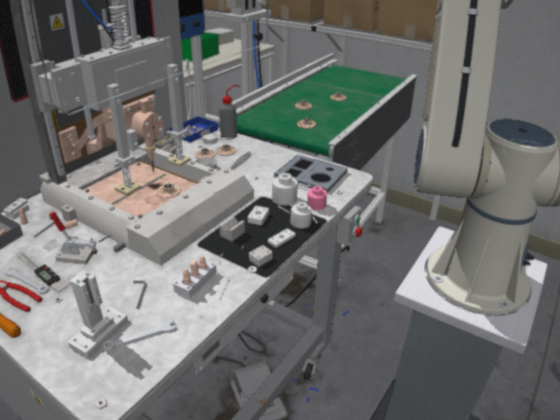

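View pics/side0.png

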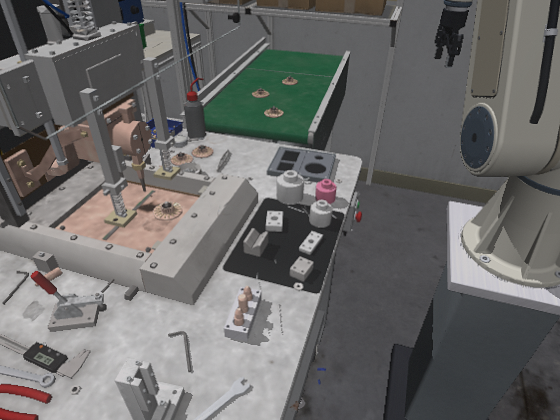

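Scene: rack (195,280), mat (265,235), stops: large white (285,188), pink (317,197), small white (300,212); tray (310,170). Side: rack (243,310), large white (290,186), pink (326,190), small white (320,211), V block (256,241), blocks (274,220), (311,241), (301,267), tray (305,163). The turned stop is the small white one; I'll check that in a close crop.

```bash
python3 - <<'E'
from h import *
im=cv2.imread('pics/side0.png')
a=cv2.resize(im[140:285,220:365],None,fx=4,fy=4,interpolation=cv2.INTER_CUBIC)
cv2.imwrite('pics/c1.png',a)
i=imaging.camera_info('side')
for n,p,z in [('small',(320,222),0),('smalltop',(320,201),57),('big',(290,200),0),('pink',(326,199),0),('V',(256,255),0),('b1',(274,220),20),('b2',(311,241),20),('b3',(301,267),20),('tray',(305,163),15),('rack',(243,318),26)]+[('t',(q),15) for q in [(282,148),(339,153),(327,182),(265,168)]]:
    print(n,np.round(ray([p],i,z)[0]))
E
```

```text
small [466.  50.   0.]
smalltop [473.  40.  57.]
big [566. -17.   0.]
pink [474. -54.   0.]
V [578. 216.   0.]
b1 [572. 104.  20.]
b2 [465. 151.  20.]
b3 [465. 240.  20.]
tray [ 573. -198.   15.]
rack [531. 410.  26.]
t [ 668. -266.   15.]
t [ 486. -295.   15.]
t [ 486. -116.   15.]
t [ 678. -130.   15.]
```

View pics/c1.png

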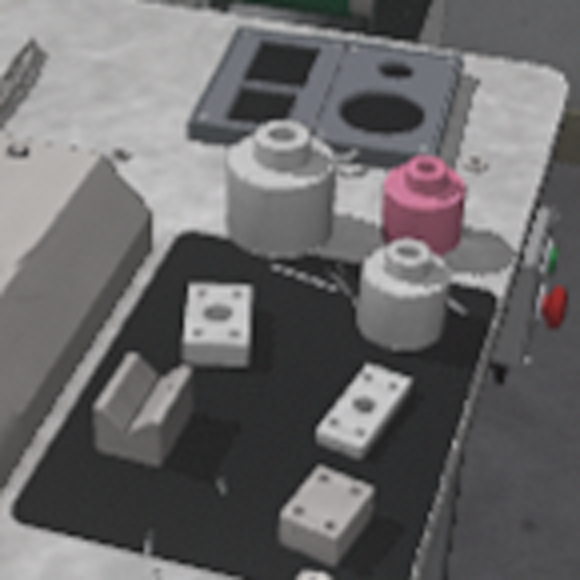

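The crop shows: stop wanted at (402,290), i.e. side (320,212) — the smaller white one. Long block (217,318), short block (327,512), thin (365,405), V (143,408). In the tray, the square plate is far/left and the round plate near/right, with the electrode and long pockets at the −y end.

```bash
cat >> h.py <<'E'
def units(P,yaw,s=None):
    "units for a tool-down target from the measured pose"
    s=s or monitor.sense(); R0=Ro.from_euler('xyz',s['tcp_rot']); R1=Ro.from_euler('xyz',[np.pi,0,yaw])
    d=R0.inv().apply(np.array(P)-s['eef_pos'])/50; w=np.degrees((R0.inv()*R1).as_rotvec())/6
    print('to',np.round(P),'xyz',np.round(d,2),'a',np.round(w,2))
E
python3 - <<'E'
from h import *
units([500,150,380],np.pi/2)
i=imaging.camera_info('wrist');s=monitor.sense();R0=Ro.from_euler('xyz',s['tcp_rot'])
print(R0.inv().apply(-np.array(i['R']).T@i['t']-s['eef_pos']),np.round(i['R']@R0.as_matrix(),2),np.round(i['mtx']))
E
```

```text
to [500 150 380] xyz [ 10.41 -11.68  -2.97] a [-1.000e-02 -1.000e-02 -1.147e+01]
[  80.11784355   -1.22511909 -142.85506937] [[ 0.    1.    0.  ]
 [-0.95  0.   -0.32]
 [-0.32 -0.    0.95]] [[346.   0. 285.]
 [  0. 346. 213.]
 [  0.   0.   1.]]
```

Emit:
drive_tool([
  {"z":-2},
  {"x":10.4,"y":-11.7,"z":-3,"az":-11.5},
  {"x":10.4,"y":-11.7,"z":-3,"az":-11.5},
  {"x":10.4,"y":-11.7,"z":-3,"az":-11.5},
  {"x":10.4,"y":-11.7,"z":-3,"az":-11.5},
  {"x":10.4,"y":-11.7,"z":-3,"az":-11.5},
  {"x":10.4,"y":-11.7,"z":-3,"az":-11.5},
  {"x":10.4,"y":-11.7,"z":-3,"az":-11.5},
])

```text
invalid input
```

```bash
python3 -c "
from h import *
units([500,150,380],np.pi/2)"
```

```text
to [500 150 380] xyz [ 10.41 -11.68  -2.97] a [-1.000e-02 -1.000e-02 -1.147e+01]
```

Emit:
drive_tool([
  {"x":0,"y":0,"z":-1,"ax":0,"ay":0,"az":0,"hand":85},
  {"x":1,"y":-1,"z":-2,"ax":0,"ay":0,"az":-1.5,"hand":85},
  {"x":10.4,"y":-11.7,"z":-3,"ax":0,"ay":0,"az":-11.5,"hand":85},
  {"x":10.4,"y":-11.7,"z":-3,"ax":0,"ay":0,"az":-11.5,"hand":85},
  {"x":10.4,"y":-11.7,"z":-3,"ax":0,"ay":0,"az":-11.5,"hand":85},
  {"x":10.4,"y":-11.7,"z":-3,"ax":0,"ay":0,"az":-11.5,"hand":85},
  {"x":10.4,"y":-11.7,"z":-3,"ax":0,"ay":0,"az":-11.5,"hand":85},
  {"x":10.4,"y":-11.7,"z":-3,"ax":0,"ay":0,"az":-11.5,"hand":85},
])

```text
clock: 0.9
eef_pos: [345.8, -263.3, 338.8]
tcp_rot: [3.142, -0.0, 1.425]
contact_force: [0.9, -0.2, 0.2]
opening: 0.995
grasp_force: 0.0
```

```bash
python3 -c "
from h import *
units([500,150,380],np.pi/2)"
```

```text
to [500 150 380] xyz [ 8.63  1.85 -0.82] a [ 0.   -0.   -1.39]
```

Emit:
drive_tool([
  {"x":8.6,"y":1.85,"z":-0.8,"ax":0,"ay":0,"az":-1.4,"hand":85},
  {"x":8.6,"y":1.85,"z":-0.8,"ax":0,"ay":0,"az":-1.4,"hand":85},
  {"x":8.6,"y":1.85,"z":-0.8,"ax":0,"ay":0,"az":-1.4,"hand":85},
  {"x":8.6,"y":1.85,"z":-0.8,"ax":0,"ay":0,"az":-1.4,"hand":85},
  {"x":8.6,"y":1.85,"z":-0.8,"ax":0,"ay":0,"az":-1.4,"hand":85},
  {"x":8.6,"y":1.85,"z":-0.8,"ax":0,"ay":0,"az":-1.4,"hand":85},
  {"x":8.6,"y":1.85,"z":-0.8,"ax":0,"ay":0,"az":-1.4,"hand":85},
  {"x":8.6,"y":1.85,"z":-0.8,"ax":0,"ay":0,"az":-1.4,"hand":85},
])

```text
clock: 1.7
eef_pos: [487.3, 109.3, 375.1]
tcp_rot: [3.142, 0.0, 1.567]
contact_force: [1.3, -0.2, 0.2]
opening: 0.994
grasp_force: 0.0
```

Emit:
drive_tool([
  {"x":0,"y":0,"z":0,"ax":0,"ay":0,"az":0,"hand":85},
  {"x":0,"y":0,"z":0,"ax":0,"ay":0,"az":0,"hand":85},
])

```text
clock: 1.9
eef_pos: [487.0, 108.1, 374.4]
tcp_rot: [-3.14, 0.001, 1.569]
contact_force: [0.1, -0.6, -0.3]
opening: 0.996
grasp_force: 0.0
```

```bash
python3 -c "
from h import *
im,i=grab('wrist');save(im,'w1.png');units([500,150,380],np.pi/2)
import pickle;pickle.dump(i,open('w1.pkl','wb'))"
```

```text
to [500 150 380] xyz [ 0.86  0.26 -0.11] a [-0.01  0.01 -0.03]
```

View pics/w1.png

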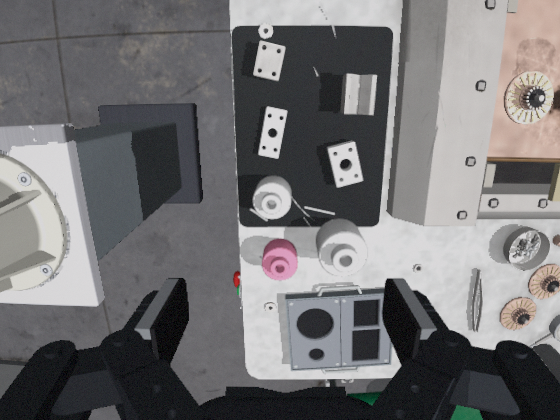

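The wrist view shows: short block (269,60), thin (272,133), V (360,95), long (345,163), turned stop (272,197), big white (342,245), pink (281,259), tray (340,330) with stop pocket (315,322), electrode pocket (316,353), short pocket (367,313), long pocket (366,345).

```bash
cat > blocks.py <<'E'
from h import *
def comp(mask,px):
    n,l=cv2.connectedComponents(mask.astype(np.uint8)); k=l[px[1],px[0]]
    c,_=cv2.findContours((l==k).astype(np.uint8),cv2.RETR_EXTERNAL,cv2.CHAIN_APPROX_NONE)
    return max(c,key=cv2.contourArea).reshape(-1,2)
def rect(c,i,z):
    P=ray(c,i,z)[:,:2].astype(np.float32); (x,y),(w,h),a=cv2.minAreaRect(P)
    if w<h: a+=90
    a=(a+90)%180-90
    return np.round([x,y,max(w,h),min(w,h),a],1)   # a: direction of long side
E
python3 - <<'E'
from blocks import *
import pickle
i=pickle.load(open('w1.pkl','rb'));im=cv2.cvtColor(cv2.imread('pics/w1.png'),cv2.COLOR_BGR2GRAY)
for n,p,z in [('short',(269,58),24),('thin',(268,122),12),('long',(335,165),20)]:
    for th in (150,190): print(n,th,rect(comp(im>th,p),i,z))
for n,p,rw in [('stoppk',(315,322),0),('elpk',(316,353),0),('shortpk',(367,313),0),('longpk',(366,345),0)]:
    print(n,im[p[1],p[0]],rect(comp(im<50,p),i,12))
print('stop neck',ray([(271,203)],i,57),ray([(271,200)],i,40))
E
```

```text
short 150 [463.6 239.9  44.6  35.1  76.9]
short 190 [463.7 240.1  43.5  33.8  76.9]
thin 150 [466.6 143.7  70.4  29.9  78.7]
thin 190 [466.6 143.6  69.1  28.9  78.8]
long 150 [572.3  99.   60.2  40.1 -74.6]
long 190 [572.5  98.9  59.1  38.3 -74.7]
stoppk 45 [ 536.2 -179.2   58.5   58.2  -39.7]
elpk 45 [ 540.2 -245.4   21.2   20.9  -50.8]
shortpk 42 [ 623.4 -158.5   49.3   40.4  -86. ]
longpk 41 [ 628.7 -226.5   63.9   44.9  -85.9]
stop neck [[465.40225085  51.79886533  57.        ]] [[464.70451779  51.18731882  40.        ]]
```

```bash
python3 -c "
from h import *
units([463.7,240,110],np.radians(76.9))"
```

```text
to [464. 240. 110.] xyz [ 2.66 -0.46  5.29] a [-0.01  0.01  2.15]
```

Emit:
drive_tool([
  {"x":2.66,"y":-0.46,"z":1,"ax":0,"ay":0,"az":2.15,"hand":60},
  {"x":2.66,"y":-0.46,"z":2,"ax":0,"ay":0,"az":2.15,"hand":60},
  {"x":2.66,"y":-0.46,"z":5.3,"ax":0,"ay":0,"az":2.15,"hand":60},
  {"x":2.66,"y":-0.46,"z":5.3,"ax":0,"ay":0,"az":2.15,"hand":60},
  {"x":2.66,"y":-0.46,"z":5.3,"ax":0,"ay":0,"az":2.15,"hand":60},
  {"x":2.66,"y":-0.46,"z":5.3,"ax":0,"ay":0,"az":2.15,"hand":60},
  {"x":2.66,"y":-0.46,"z":5.3,"ax":0,"ay":0,"az":2.15,"hand":60},
  {"x":2.66,"y":-0.46,"z":5.3,"ax":0,"ay":0,"az":2.15,"hand":60},
])

```text
clock: 2.75
eef_pos: [462.5, 238.1, 107.0]
tcp_rot: [-3.137, 0.004, 1.34]
contact_force: [0.3, -0.1, 0.3]
opening: 0.703
grasp_force: 0.0
```

Emit:
drive_tool([
  {"x":0,"y":0,"z":0,"ax":0,"ay":0,"az":0,"hand":60},
  {"x":0,"y":0,"z":0,"ax":0,"ay":0,"az":0,"hand":60},
])

```text
clock: 2.95
eef_pos: [466.1, 239.9, 111.8]
tcp_rot: [3.139, -0.002, 1.34]
contact_force: [-0.2, 0.5, -0.0]
opening: 0.704
grasp_force: 0.0
```

```bash
python3 -c "
from blocks import *
s=monitor.sense();print(s['opening'])
im,i=grab('wrist');save(im,'w2.png')
p=proj([463.7,240,24],i)[0].astype(int)+6;print(p)
g=cv2.cvtColor(im,cv2.COLOR_RGB2GRAY)
print([rect(comp(g>t,p),i,24) for t in (150,190)])
units([463.7,240,10],np.radians(76.9))"
```

```text
0.7040311254253785
[289 226]
[array([463.7, 240.1,  44.3,  34.8,  76.8]), array([463.6, 240.2,  42.8,  34. ,  76.8])]
to [464. 240.  10.] xyz [-0.02 -0.05  2.04] a [ 0.02 -0.02 -0.02]
```

View pics/w2.png

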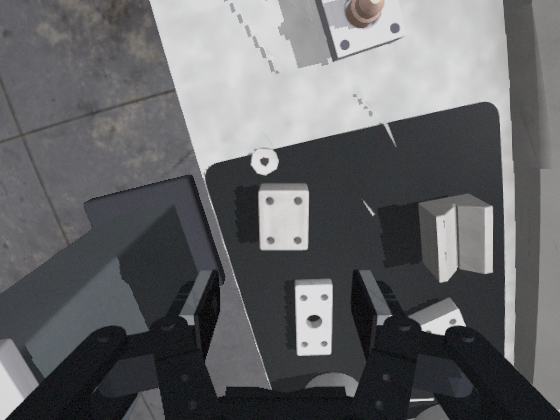

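The block (284,216) sits squarely between the fingers, and the measured position is confirmed to within 1 mm. Grasping it now.

Emit:
drive_tool([
  {"x":0,"y":-0.05,"z":1,"ax":0,"ay":0,"az":0,"hand":60},
  {"x":0,"y":-0.05,"z":1.6,"ax":0,"ay":0,"az":0,"hand":60},
  {"x":0,"y":-0.05,"z":2.1,"ax":0,"ay":0,"az":0,"hand":60},
  {"x":0,"y":-0.05,"z":2.1,"ax":0,"ay":0,"az":0,"hand":60},
  {"x":0,"y":-0.05,"z":2.1,"ax":0,"ay":0,"az":0,"hand":30},
  {"x":0,"y":-0.05,"z":2.1,"ax":0,"ay":0,"az":0,"hand":30},
  {"x":0,"y":-0.05,"z":2.1,"ax":0,"ay":0,"az":0,"hand":30},
  {"x":0,"y":-0.05,"z":2.1,"ax":0,"ay":0,"az":0,"hand":30},
], grip_force=60)

```text
clock: 3.8
eef_pos: [463.8, 241.5, 7.2]
tcp_rot: [3.139, -0.002, 1.341]
contact_force: [-0.1, -1.2, 7.4]
opening: 0.393
grasp_force: 60.8
```

Emit:
drive_tool([
  {"x":0,"y":0,"z":0,"ax":0,"ay":0,"az":0,"hand":25},
  {"x":0,"y":0,"z":0,"ax":0,"ay":0,"az":0,"hand":25},
])

```text
clock: 4.0
eef_pos: [463.9, 241.4, 7.2]
tcp_rot: [3.139, -0.002, 1.341]
contact_force: [-0.3, -1.4, 8.9]
opening: 0.395
grasp_force: 60.8
```

```bash
python3 -c "
from blocks import *
im,i=grab('wrist');save(im,'w3.png')
units([463.7,240,130],np.radians(76.9))"
```

```text
to [464. 240. 130.] xyz [-0.02  0.01 -2.46] a [ 0.03 -0.02 -0.01]
```

View pics/w3.png

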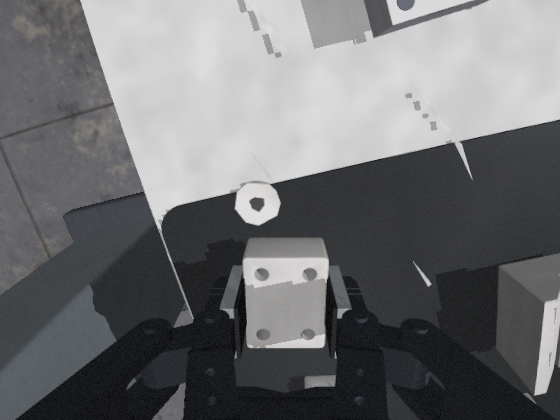

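Block held (opening 33.7 mm). Lifting and carrying.

```bash
python3 -c "
from blocks import *
s=dict(monitor.sense()); s['eef_pos']=np.array([464,240.5,160]); units([622,-160,160],np.radians(94),s)"
```

```text
to [ 622 -160  160] xyz [-7.08  4.9  -0.  ] a [ 0.03 -0.02 -2.86]
```

Emit:
drive_tool([
  {"x":0,"y":0,"z":-0.3,"ax":0,"ay":0,"az":0,"hand":25},
  {"x":0,"y":0,"z":-1,"ax":0,"ay":0,"az":0,"hand":25},
  {"x":0,"y":0,"z":-2,"ax":0,"ay":0,"az":0,"hand":25},
  {"x":0,"y":0,"z":-3,"ax":0,"ay":0,"az":0,"hand":25},
  {"x":0,"y":0,"z":-3,"ax":0,"ay":0,"az":0,"hand":25},
])

```text
clock: 4.55
eef_pos: [466.4, 242.9, 162.9]
tcp_rot: [3.132, -0.008, 1.341]
contact_force: [0.8, -0.5, -0.4]
opening: 0.393
grasp_force: 60.2
```

Emit:
drive_tool([
  {"x":-1,"y":0.7,"z":0,"ax":0,"ay":0,"az":-0.4,"hand":25},
  {"x":-2,"y":1.4,"z":0,"ax":0,"ay":0,"az":-0.8,"hand":25},
  {"x":-3,"y":2.1,"z":0,"ax":0,"ay":0,"az":-1.2,"hand":25},
  {"x":-4,"y":2.8,"z":0,"ax":0,"ay":0,"az":-1.6,"hand":25},
  {"x":-5,"y":3.5,"z":0,"ax":0,"ay":0,"az":-2,"hand":25},
  {"x":-6,"y":4.2,"z":0,"ax":0,"ay":0,"az":-2.4,"hand":25},
  {"x":-7.08,"y":4.9,"z":0,"ax":0,"ay":0,"az":-2.86,"hand":25},
  {"x":-7.08,"y":4.9,"z":0,"ax":0,"ay":0,"az":-2.86,"hand":25},
])

```text
clock: 5.35
eef_pos: [609.9, -133.2, 155.9]
tcp_rot: [3.14, 0.0, 1.642]
contact_force: [0.4, 1.3, -0.8]
opening: 0.393
grasp_force: 60.1
```

Emit:
drive_tool([
  {"x":0,"y":0,"z":0,"ax":0,"ay":0,"az":0,"hand":25},
  {"x":0,"y":0,"z":0,"ax":0,"ay":0,"az":0,"hand":25},
  {"x":0,"y":0,"z":0,"ax":0,"ay":0,"az":0,"hand":25},
])

```text
clock: 5.65
eef_pos: [608.9, -130.3, 155.2]
tcp_rot: [-3.141, -0.0, 1.641]
contact_force: [-0.1, 0.2, -1.4]
opening: 0.394
grasp_force: 60.1
```

```bash
python3 -c "
from blocks import *
im,i=grab('wrist');save(im,'w4.png')
units([622,-160,60],np.radians(94))"
```

```text
to [ 622 -160   60] xyz [-0.62  0.22  1.9 ] a [-0.   -0.    0.01]
```

View pics/w4.png

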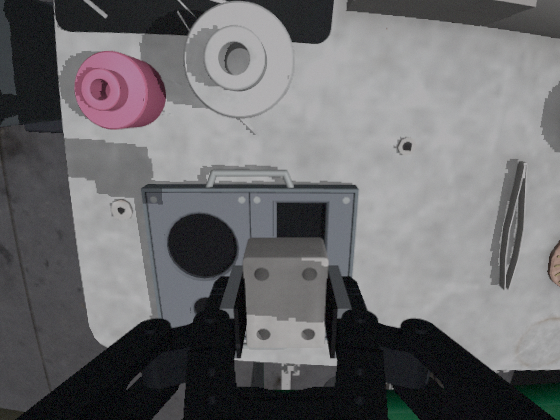

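The block is still held; the stop pocket is at (202,245) and the short pocket at (301,222), half hidden. Re-measuring the tray from here.

```bash
python3 -c "
from blocks import *
im,i=grab('wrist');g=cv2.cvtColor(im,cv2.COLOR_RGB2GRAY)
c=comp(g<50,(202,245));print(rect(c,i,12),rect(c,i,15))
P=ray([(277,204),(327,204),(277,236),(327,236),(145,189),(355,189)],i,15);print(np.round(P,1))
"
```

```text
[ 535.6 -179.7   62.7   61.6  -34.7] [ 536.2 -178.3   62.1   60.9  -34.7]
[[ 600.9 -134.3   15. ]
 [ 643.6 -131.2   15. ]
 [ 602.8 -163.7   15. ]
 [ 646.8 -160.6   15. ]
 [ 487.4 -128.9   15. ]
 [ 665.8 -116.4   15. ]]
```

```bash
python3 -c "
from blocks import *
units([623.5,-157.2,40],np.radians(94));units([623.5,-157.2,17],np.radians(94))"
```

```text
to [ 624. -157.   40.] xyz [-0.57  0.25  2.3 ] a [-0.   -0.    0.01]
to [ 624. -157.   17.] xyz [-0.57  0.25  2.76] a [-0.   -0.    0.01]
```

Emit:
drive_tool([
  {"x":-0.57,"y":0.25,"z":0,"ax":0,"ay":0,"az":0,"hand":25},
  {"x":-0.57,"y":0.25,"z":0.8,"ax":0,"ay":0,"az":0,"hand":25},
  {"x":-0.57,"y":0.25,"z":1.6,"ax":0,"ay":0,"az":0,"hand":25},
  {"x":-0.57,"y":0.25,"z":2.2,"ax":0,"ay":0,"az":0,"hand":25},
  {"x":-0.57,"y":0.25,"z":2.4,"ax":0,"ay":0,"az":0,"hand":25},
  {"x":-0.57,"y":0.25,"z":2.4,"ax":0,"ay":0,"az":0,"hand":25},
  {"x":-0.57,"y":0.25,"z":2.4,"ax":0,"ay":0,"az":0,"hand":25},
])

```text
clock: 6.45
eef_pos: [625.0, -158.3, 36.5]
tcp_rot: [3.14, 0.001, 1.642]
contact_force: [-0.4, -0.0, -1.5]
opening: 0.392
grasp_force: 60.2
```

```bash
python3 -c "
from blocks import *
units([623.5,-157.2,14.5],np.radians(94))"
```

```text
to [ 624. -157.   14.] xyz [ 0.02 -0.03  0.44] a [0.02 0.01 0.01]
```

Emit:
drive_tool([
  {"x":0,"y":-0.03,"z":0.1,"ax":0,"ay":0,"az":0,"hand":25},
  {"x":0,"y":-0.03,"z":0.2,"ax":0,"ay":0,"az":0,"hand":25},
  {"x":0,"y":-0.03,"z":0.3,"ax":0,"ay":0,"az":0,"hand":25},
  {"x":0,"y":-0.03,"z":0.38,"ax":0,"ay":0,"az":0,"hand":25},
  {"x":0,"y":-0.03,"z":0.42,"ax":0,"ay":0,"az":0,"hand":25},
  {"x":0,"y":-0.03,"z":0.42,"ax":0,"ay":0,"az":0,"hand":25},
])

```text
clock: 7.05
eef_pos: [622.3, -158.8, 14.4]
tcp_rot: [-3.141, -0.0, 1.641]
contact_force: [-2.3, 1.0, 6.0]
opening: 0.395
grasp_force: 63.3
```

Contact at the expected height (z 14.4, 6 N). Releasing.

Emit:
drive_tool([
  {"x":0,"y":0,"z":0,"ax":0,"ay":0,"az":0,"hand":50},
  {"x":0,"y":0,"z":0,"ax":0,"ay":0,"az":0,"hand":50},
  {"x":0,"y":0,"z":0,"ax":0,"ay":0,"az":0,"hand":50},
  {"x":0,"y":0,"z":-0.3,"ax":0,"ay":0,"az":0,"hand":50},
  {"x":0,"y":0,"z":-1,"ax":0,"ay":0,"az":0,"hand":50},
  {"x":0,"y":0,"z":-2,"ax":0,"ay":0,"az":0,"hand":60},
  {"x":0,"y":0,"z":-3,"ax":0,"ay":0,"az":0,"hand":60},
])

```text
clock: 7.75
eef_pos: [622.0, -158.6, 166.2]
tcp_rot: [-3.141, -0.0, 1.641]
contact_force: [1.9, -0.1, 0.7]
opening: 0.7
grasp_force: 0.0
```

```bash
python3 -c "
from blocks import *
im,i=grab('wrist');save(im,'w5.png');g=cv2.cvtColor(im,cv2.COLOR_RGB2GRAY)
p=proj([623.5,-158.5,31],i)[0].astype(int);print(p,g[p[1],p[0]])
print(rect(comp(g>120,p),i,31))
cv2.imwrite('pics/w5c.png',cv2.resize(cv2.cvtColor(im,cv2.COLOR_RGB2BGR)[130:330,120:400],None,fx=2.5,fy=2.5))
units([572.4,99,160],np.radians(105.4));units([572.4,99,100],np.radians(105.4))"
```

```text
[288 201] 166
[ 621.  -160.7   45.6   35.2  -86. ]
to [572.  99. 160.] xyz [ 5.24 -0.72  0.29] a [ 0.1   0.04 -1.9 ]
to [572.  99. 100.] xyz [ 5.24 -0.74  1.49] a [ 0.1   0.04 -1.9 ]
```

View pics/w5c.png

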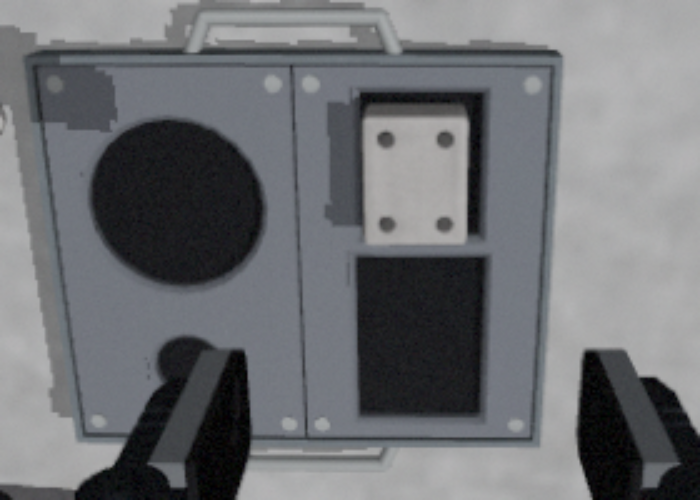

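The short block is flat in its pocket, with dark gaps on two sides (crop 362–468, 105–243) and a measured 45.6×35.2 at z 31. Next is the long block.

Emit:
drive_tool([
  {"x":1,"y":-0.1,"z":0.1,"ax":0,"ay":0,"az":-0.4,"hand":60},
  {"x":5.24,"y":-0.73,"z":0.2,"ax":0,"ay":0,"az":-1.9,"hand":60},
  {"x":5.24,"y":-0.73,"z":0.3,"ax":0,"ay":0,"az":-1.9,"hand":60},
  {"x":5.24,"y":-0.73,"z":0.3,"ax":0,"ay":0,"az":-1.9,"hand":60},
  {"x":5.24,"y":-0.73,"z":0.3,"ax":0,"ay":0,"az":-1.9,"hand":60},
  {"x":5.24,"y":-0.73,"z":0.3,"ax":0,"ay":0,"az":-1.9,"hand":60},
  {"x":5.24,"y":-0.73,"z":1.3,"ax":0,"ay":0,"az":-1.9,"hand":60},
  {"x":5.24,"y":-0.73,"z":1.5,"ax":0,"ay":0,"az":-1.9,"hand":60},
])

```text
clock: 8.6
eef_pos: [565.3, 100.0, 86.2]
tcp_rot: [-3.137, -0.0, 1.841]
contact_force: [-1.5, -0.2, -0.9]
opening: 0.705
grasp_force: 0.0
```

Emit:
drive_tool([
  {"x":0,"y":0,"z":0,"ax":0,"ay":0,"az":0,"hand":60},
  {"x":0,"y":0,"z":0,"ax":0,"ay":0,"az":0,"hand":60},
])

```text
clock: 8.8
eef_pos: [568.5, 99.4, 90.1]
tcp_rot: [3.141, 0.0, 1.839]
contact_force: [1.0, -0.2, 0.6]
opening: 0.701
grasp_force: 0.0
```

```bash
python3 -c "
from blocks import *
im,i=grab('wrist');save(im,'w6.png');g=cv2.cvtColor(im,cv2.COLOR_RGB2GRAY)
p=proj([572.4,117,20],i)[0].astype(int);print(p)
print(rect(comp(g>150,p),i,20))
units([572.4,99,5],np.radians(105.4))"
```

```text
[299 206]
[572.6  99.   59.6  39.9 -74.7]
to [572.  99.   5.] xyz [-0.03  0.06  1.71] a [ 0.02  0.   -0.01]
```

Emit:
drive_tool([
  {"x":-0.03,"y":0.06,"z":0.8,"ax":0,"ay":0,"az":0,"hand":60},
  {"x":-0.03,"y":0.06,"z":1.3,"ax":0,"ay":0,"az":0,"hand":60},
  {"x":-0.03,"y":0.06,"z":1.68,"ax":0,"ay":0,"az":0,"hand":60},
  {"x":-0.03,"y":0.06,"z":1.68,"ax":0,"ay":0,"az":0,"hand":60},
  {"x":-0.03,"y":0.06,"z":1.68,"ax":0,"ay":0,"az":0,"hand":30},
  {"x":-0.03,"y":0.06,"z":1.68,"ax":0,"ay":0,"az":0,"hand":30},
  {"x":-0.03,"y":0.06,"z":1.68,"ax":0,"ay":0,"az":0,"hand":30},
  {"x":-0.03,"y":0.06,"z":1.68,"ax":0,"ay":0,"az":0,"hand":30},
])

```text
clock: 9.65
eef_pos: [572.7, 99.5, 7.1]
tcp_rot: [3.138, 0.0, 1.84]
contact_force: [-0.2, -1.2, 8.1]
opening: 0.451
grasp_force: 61.3
```

Emit:
drive_tool([
  {"x":0,"y":0,"z":0,"ax":0,"ay":0,"az":0,"hand":30},
  {"x":0,"y":0,"z":0,"ax":0,"ay":0,"az":0,"hand":30},
])

```text
clock: 9.85
eef_pos: [572.7, 99.4, 7.1]
tcp_rot: [3.138, 0.001, 1.84]
contact_force: [-0.5, -2.7, 6.6]
opening: 0.451
grasp_force: 61.3
```

```bash
python3 -c "
from blocks import *
s=dict(monitor.sense()); s['eef_pos']=s['eef_pos']+[0,0,150]; print(s['eef_pos'],s['contact_force']);units([628.5,-226.5,156],np.radians(94),s)"
```

```text
[572.65485975  99.44759654 157.07491876] [-0.52878488 -2.66047891  6.6257745 ]
to [ 628. -226.  156.] xyz [-6.58 -0.66  0.02] a [0.03 0.   1.9 ]
```

Emit:
drive_tool([
  {"x":0,"y":0,"z":-0.3,"ax":0,"ay":0,"az":0,"hand":30},
  {"x":0,"y":0,"z":-1,"ax":0,"ay":0,"az":0,"hand":30},
  {"x":0,"y":0,"z":-2,"ax":0,"ay":0,"az":0,"hand":30},
  {"x":0,"y":0,"z":-3,"ax":0,"ay":0,"az":0,"hand":30},
  {"x":-0.8,"y":-0.1,"z":-3,"ax":0,"ay":0,"az":0.2,"hand":30},
  {"x":-1.7,"y":-0.2,"z":-3,"ax":0,"ay":0,"az":0.5,"hand":30},
  {"x":-2.6,"y":-0.3,"z":-3,"ax":0,"ay":0,"az":0.8,"hand":30},
  {"x":-3.5,"y":-0.4,"z":-3,"ax":0,"ay":0,"az":1.1,"hand":30},
])

```text
clock: 10.65
eef_pos: [598.4, -76.1, 156.9]
tcp_rot: [3.14, 0.0, 1.724]
contact_force: [0.7, -0.4, -1.3]
opening: 0.45
grasp_force: 60.8
```

Emit:
drive_tool([
  {"x":-0.9,"y":-0.1,"z":0,"ax":0,"ay":0,"az":0.2,"hand":30},
  {"x":-1.8,"y":-0.2,"z":0,"ax":0,"ay":0,"az":0.5,"hand":30},
  {"x":-2.6,"y":-0.3,"z":0,"ax":0,"ay":0,"az":0.8,"hand":30},
  {"x":-2.6,"y":-0.3,"z":0,"ax":0,"ay":0,"az":0.8,"hand":30},
  {"x":-2.6,"y":-0.3,"z":0,"ax":0,"ay":0,"az":0.8,"hand":30},
])

```text
clock: 11.15
eef_pos: [603.1, -206.1, 156.1]
tcp_rot: [3.141, -0.0, 1.639]
contact_force: [-0.6, 0.1, -1.6]
opening: 0.453
grasp_force: 60.8
```

```bash
python3 -c "
from blocks import *
print(monitor.sense()['opening'])
units([628.4,-226.1,40],np.radians(94))"
```

```text
0.4529005431622408
to [ 628. -226.   40.] xyz [-0.43  0.48  2.32] a [ 0.01 -0.   -0.02]
```

Emit:
drive_tool([
  {"x":-0.43,"y":0.48,"z":0,"ax":0,"ay":0,"az":0,"hand":30},
  {"x":-0.43,"y":0.48,"z":0.6,"ax":0,"ay":0,"az":0,"hand":30},
  {"x":-0.43,"y":0.48,"z":1.4,"ax":0,"ay":0,"az":0,"hand":30},
  {"x":-0.43,"y":0.48,"z":2.1,"ax":0,"ay":0,"az":0,"hand":30},
  {"x":-0.43,"y":0.48,"z":2.4,"ax":0,"ay":0,"az":0,"hand":30},
  {"x":-0.43,"y":0.48,"z":2.4,"ax":0,"ay":0,"az":0,"hand":30},
  {"x":-0.43,"y":0.48,"z":2.4,"ax":0,"ay":0,"az":0,"hand":30},
])

```text
clock: 11.85
eef_pos: [629.8, -224.7, 36.5]
tcp_rot: [3.14, 0.0, 1.642]
contact_force: [1.4, -0.2, -1.4]
opening: 0.45
grasp_force: 60.8
```

```bash
python3 -c "
from blocks import *
units([628.4,-226.3,14],np.radians(94))"
```

```text
to [ 628. -226.   14.] xyz [-0.03 -0.03  0.45] a [0.01 0.   0.01]
```

Emit:
drive_tool([
  {"x":-0.03,"y":-0.03,"z":0.1,"ax":0,"ay":0,"az":0,"hand":30},
  {"x":-0.03,"y":-0.03,"z":0.2,"ax":0,"ay":0,"az":0,"hand":30},
  {"x":-0.03,"y":-0.03,"z":0.3,"ax":0,"ay":0,"az":0,"hand":30},
  {"x":-0.03,"y":-0.03,"z":0.38,"ax":0,"ay":0,"az":0,"hand":30},
  {"x":-0.03,"y":-0.03,"z":0.43,"ax":0,"ay":0,"az":0,"hand":30},
  {"x":-0.03,"y":-0.03,"z":0.43,"ax":0,"ay":0,"az":0,"hand":30},
])

```text
clock: 12.45
eef_pos: [627.2, -226.7, 14.1]
tcp_rot: [-3.141, -0.0, 1.641]
contact_force: [-2.9, 0.6, 7.0]
opening: 0.452
grasp_force: 61.8
```

Emit:
drive_tool([
  {"x":0,"y":0,"z":0,"ax":0,"ay":0,"az":0,"hand":55},
  {"x":0,"y":0,"z":0,"ax":0,"ay":0,"az":0,"hand":55},
  {"x":0,"y":0,"z":0,"ax":0,"ay":0,"az":0,"hand":55},
  {"x":0,"y":0,"z":-0.3,"ax":0,"ay":0,"az":0,"hand":55},
  {"x":0,"y":0,"z":-1,"ax":0,"ay":0,"az":0,"hand":85},
  {"x":0,"y":0,"z":-2,"ax":0,"ay":0,"az":0,"hand":85},
  {"x":0,"y":0,"z":-3,"ax":0,"ay":0,"az":0,"hand":85},
])

```text
clock: 13.15
eef_pos: [626.9, -226.6, 165.7]
tcp_rot: [-3.141, -0.0, 1.641]
contact_force: [1.0, 0.3, 0.6]
opening: 1.0
grasp_force: 0.0
```

```bash
python3 -c "
from blocks import *
im,i=grab('wrist');g=cv2.cvtColor(im,cv2.COLOR_RGB2GRAY)
save(im,'w7.png')
p=proj([628.4,-206,27],i)[0].astype(int)
print(rect(comp(g>120,p),i,27))
units([465,52,170],np.radians(90))"
```

```text
[ 625.4 -193.7  138.9   84.   -86. ]
to [465  52 170] xyz [ 5.82 -2.93  0.05] a [0.1  0.04 0.67]
```

Emit:
drive_tool([
  {"x":1,"y":-0.5,"z":0,"ax":0,"ay":0,"az":0.1,"hand":85},
  {"x":5.82,"y":-2.93,"z":0,"ax":0,"ay":0,"az":0.67,"hand":85},
  {"x":5.82,"y":-2.93,"z":0,"ax":0,"ay":0,"az":0.67,"hand":85},
  {"x":5.82,"y":-2.93,"z":0,"ax":0,"ay":0,"az":0.67,"hand":85},
  {"x":5.82,"y":-2.93,"z":0,"ax":0,"ay":0,"az":0.67,"hand":85},
  {"x":5.82,"y":-2.93,"z":0,"ax":0,"ay":0,"az":0.67,"hand":85},
  {"x":5.82,"y":-2.93,"z":0,"ax":0,"ay":0,"az":0.67,"hand":85},
  {"x":5.82,"y":-2.93,"z":0,"ax":0,"ay":0,"az":0.67,"hand":85},
])

```text
clock: 14.0
eef_pos: [459.2, 55.5, 164.3]
tcp_rot: [3.141, -0.001, 1.574]
contact_force: [-0.4, 0.2, -0.2]
opening: 0.995
grasp_force: 0.0
```

Emit:
drive_tool([
  {"x":0,"y":0,"z":0,"ax":0,"ay":0,"az":0,"hand":85},
  {"x":0,"y":0,"z":0,"ax":0,"ay":0,"az":0,"hand":85},
])

```text
clock: 14.2
eef_pos: [461.8, 52.7, 164.0]
tcp_rot: [3.14, 0.0, 1.57]
contact_force: [-0.2, -0.2, -0.4]
opening: 1.0
grasp_force: 0.0
```

```bash
python3 -c "
from blocks import *
im,i=grab('wrist');save(im,'w8.png');import pickle;pickle.dump(i,open('w8.pkl','wb'))
print(proj([465,52,59],i),proj([628.4,-226.5,27],i))
units([465,52,170],np.radians(90))"
```

```text
[[291.01181889 213.49756498]] [[430.21822077 433.02491456]]
to [465  52 170] xyz [-0.01  0.06 -0.12] a [ 0.01  0.   -0.01]
```

View pics/w8.png

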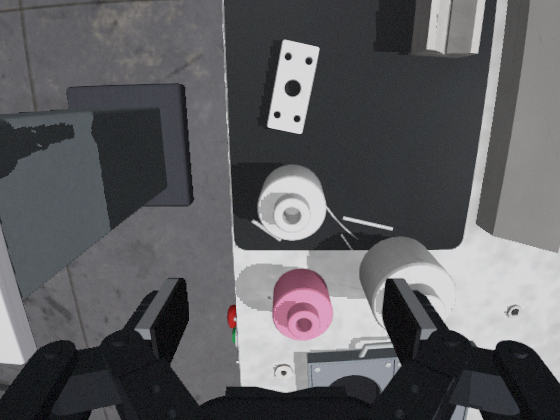

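The stop's bore is at (292,213), against a predicted (291,213.5), so its axis is at about (465.2, 52). The neighbours (big white, pink) are clear of the finger line along x. Descending.

Emit:
drive_tool([
  {"x":-0.01,"y":0.06,"z":0.8,"ax":0,"ay":0,"az":0,"hand":85},
  {"x":-0.01,"y":0.06,"z":1.6,"ax":0,"ay":0,"az":0,"hand":85},
  {"x":-0.01,"y":0.06,"z":2.4,"ax":0,"ay":0,"az":0,"hand":85},
  {"x":-0.01,"y":0.06,"z":3,"ax":0,"ay":0,"az":0,"hand":85},
  {"x":-0.01,"y":0.06,"z":3,"ax":0,"ay":0,"az":0,"hand":85},
  {"x":-0.01,"y":0.06,"z":3,"ax":0,"ay":0,"az":0,"hand":85},
])

```text
clock: 14.85
eef_pos: [464.1, 52.1, 13.6]
tcp_rot: [-3.14, 0.0, 1.569]
contact_force: [1.1, 0.4, -0.3]
opening: 0.994
grasp_force: 0.0
```

Emit:
drive_tool([
  {"x":0,"y":0,"z":0,"ax":0,"ay":0,"az":0,"hand":45},
  {"x":0,"y":0,"z":0,"ax":0,"ay":0,"az":0,"hand":45},
  {"x":0,"y":0,"z":0,"ax":0,"ay":0,"az":0,"hand":45},
  {"x":0,"y":0,"z":0,"ax":0,"ay":0,"az":0,"hand":45},
  {"x":0,"y":0,"z":0,"ax":0,"ay":0,"az":0,"hand":45},
  {"x":0,"y":0,"z":0,"ax":0,"ay":0,"az":0,"hand":45},
])

```text
clock: 15.45
eef_pos: [465.3, 52.9, 15.5]
tcp_rot: [3.138, -0.0, 1.571]
contact_force: [-1.9, -1.1, 13.8]
opening: 0.62
grasp_force: 60.3
```

```bash
python3 -c "
from blocks import *
s=dict(monitor.sense()); s['eef_pos']=s['eef_pos']+[0,0,150]; print(s['eef_pos'],s['contact_force']);units([536,-179,164],np.radians(90),s)"
```

```text
[465.31295911  52.86619213 165.46394283] [-1.88355003 -1.09111126 13.75825931]
to [ 536 -179  164] xyz [-4.64  1.41  0.03] a [ 0.03 -0.    0.  ]
```

Emit:
drive_tool([
  {"x":0,"y":0,"z":-0.3,"ax":0,"ay":0,"az":0,"hand":45},
  {"x":0,"y":0,"z":-1,"ax":0,"ay":0,"az":0,"hand":45},
  {"x":0,"y":0,"z":-2,"ax":0,"ay":0,"az":0,"hand":45},
  {"x":0,"y":0,"z":-3,"ax":0,"ay":0,"az":0,"hand":45},
  {"x":-0.8,"y":0.2,"z":-3,"ax":0,"ay":0,"az":0,"hand":45},
  {"x":-1.6,"y":0.45,"z":-3,"ax":0,"ay":0,"az":0,"hand":45},
  {"x":-2.4,"y":0.7,"z":-3,"ax":0,"ay":0,"az":0,"hand":45},
  {"x":-3.2,"y":0.95,"z":-3,"ax":0,"ay":0,"az":0,"hand":45},
])

```text
clock: 16.25
eef_pos: [511.7, -108.7, 164.9]
tcp_rot: [3.14, 0.0, 1.571]
contact_force: [1.8, 0.3, -2.1]
opening: 0.621
grasp_force: 64.5
```

Emit:
drive_tool([
  {"x":-0.8,"y":0.25,"z":0,"ax":0,"ay":0,"az":0,"hand":45},
  {"x":-1.4,"y":0.46,"z":0,"ax":0,"ay":0,"az":0,"hand":45},
  {"x":-1.4,"y":0.46,"z":0,"ax":0,"ay":0,"az":0,"hand":45},
  {"x":-1.4,"y":0.46,"z":0,"ax":0,"ay":0,"az":0,"hand":45},
])

```text
clock: 16.65
eef_pos: [534.0, -177.5, 164.0]
tcp_rot: [3.141, -0.0, 1.569]
contact_force: [-0.8, -0.1, -3.0]
opening: 0.627
grasp_force: 64.5
```

```bash
python3 -c "
from blocks import *
print(monitor.sense()['opening'])
units([536,-178.2,50],np.radians(90))"
```

```text
0.626955118431491
to [ 536. -178.   50.] xyz [-0.01  0.04  2.28] a [ 0.   -0.   -0.02]
```

Emit:
drive_tool([
  {"x":-0.01,"y":0.04,"z":0.7,"ax":0,"ay":0,"az":0,"hand":45},
  {"x":-0.01,"y":0.04,"z":1.4,"ax":0,"ay":0,"az":0,"hand":45},
  {"x":-0.01,"y":0.04,"z":2,"ax":0,"ay":0,"az":0,"hand":45},
  {"x":-0.01,"y":0.04,"z":2.4,"ax":0,"ay":0,"az":0,"hand":45},
  {"x":-0.01,"y":0.04,"z":2.4,"ax":0,"ay":0,"az":0,"hand":45},
  {"x":-0.01,"y":0.04,"z":2.4,"ax":0,"ay":0,"az":0,"hand":45},
])

```text
clock: 17.25
eef_pos: [536.2, -176.8, 44.1]
tcp_rot: [-3.141, -0.0, 1.572]
contact_force: [1.2, 0.8, -1.8]
opening: 0.622
grasp_force: 64.4
```

```bash
python3 -c "
from blocks import *
units([536,-178.2,21.5],np.radians(90))"
```

```text
to [ 536. -178.   22.] xyz [-0.03 -0.    0.45] a [-0.   -0.    0.01]
```

Emit:
drive_tool([
  {"x":-0.03,"y":0,"z":0.1,"ax":0,"ay":0,"az":0,"hand":45},
  {"x":-0.03,"y":0,"z":0.2,"ax":0,"ay":0,"az":0,"hand":45},
  {"x":-0.03,"y":0,"z":0.3,"ax":0,"ay":0,"az":0,"hand":45},
  {"x":-0.03,"y":0,"z":0.38,"ax":0,"ay":0,"az":0,"hand":45},
  {"x":-0.03,"y":0,"z":0.43,"ax":0,"ay":0,"az":0,"hand":45},
  {"x":-0.03,"y":0,"z":0.43,"ax":0,"ay":0,"az":0,"hand":45},
])

```text
clock: 17.85
eef_pos: [536.3, -179.3, 22.6]
tcp_rot: [-3.141, -0.0, 1.57]
contact_force: [-3.6, 1.2, 8.6]
opening: 0.625
grasp_force: 65.7
```

Seated at the expected height. Releasing, then checking the tray.

Emit:
drive_tool([
  {"x":0,"y":0,"z":0,"ax":0,"ay":0,"az":0,"hand":75},
  {"x":0,"y":0,"z":0,"ax":0,"ay":0,"az":0,"hand":75},
  {"x":0,"y":0,"z":0,"ax":0,"ay":0,"az":0,"hand":75},
  {"x":0,"y":0,"z":-0.3,"ax":0,"ay":0,"az":0,"hand":75},
  {"x":0,"y":0,"z":-1,"ax":0,"ay":0,"az":0,"hand":75},
  {"x":0,"y":0,"z":-2,"ax":0,"ay":0,"az":0,"hand":75},
  {"x":0,"y":0,"z":-3,"ax":0,"ay":0,"az":0,"hand":75},
  {"x":1,"y":0,"z":-4,"ax":0,"ay":0,"az":0,"hand":60},
])

```text
clock: 18.65
eef_pos: [537.7, -146.2, 212.1]
tcp_rot: [3.137, 0.002, 1.568]
contact_force: [1.0, 0.9, -0.6]
opening: 0.731
grasp_force: 0.0
```

```bash
python3 -c "
from blocks import *
im,i=grab('wrist');save(im,'w9.png')
print(proj([[536,-179,66],[540.2,-245.4,12],[628.4,-226.5,27],[623.5,-158.5,31]],i))
j=imaging.camera_info('side')
print(np.round(ray([(243,318)],j,26)))
units([531,410,240],np.radians(90))"
```

```text
[[284.10984392 232.47773223]
 [288.03524821 270.12323638]
 [371.78387899 260.19751621]
 [373.26078401 199.3273214 ]]
[[531. 410.  26.]]
to [531 410 240] xyz [11.02 -0.19 -0.47] a [ 0.09  0.   -0.02]
```

View pics/w9.png

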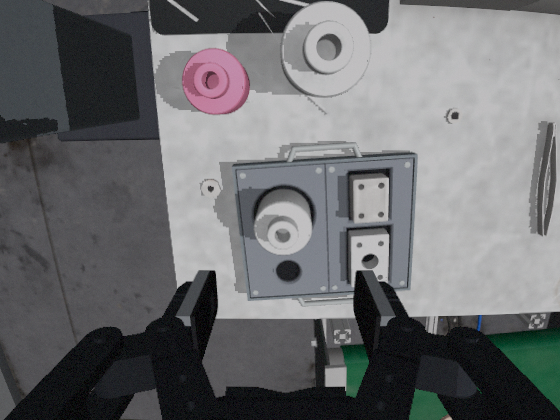

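Stop (283,235), short block (368,197) and long block (368,257) all sit in their pockets; the electrode pocket is at (288,270). On to the rack.

Emit:
drive_tool([
  {"x":0.8,"y":-0.2,"z":-0.5,"ax":0,"ay":0,"az":0,"hand":60},
  {"x":10.6,"y":-0.2,"z":-0.8,"ax":0,"ay":0,"az":0,"hand":60},
  {"x":10.6,"y":-0.2,"z":-0.8,"ax":0,"ay":0,"az":0,"hand":60},
  {"x":10.6,"y":-0.2,"z":-0.8,"ax":0,"ay":0,"az":0,"hand":60},
  {"x":10.6,"y":-0.2,"z":-0.8,"ax":0,"ay":0,"az":0,"hand":60},
  {"x":10.6,"y":-0.2,"z":-0.8,"ax":0,"ay":0,"az":0,"hand":60},
  {"x":10.6,"y":-0.2,"z":-0.8,"ax":0,"ay":0,"az":0,"hand":60},
  {"x":10.6,"y":-0.2,"z":-0.8,"ax":0,"ay":0,"az":0,"hand":60},
])

```text
clock: 19.5
eef_pos: [525.9, 248.0, 244.1]
tcp_rot: [3.141, -0.0, 1.571]
contact_force: [0.6, -0.3, -0.1]
opening: 0.703
grasp_force: 0.0
```

```bash
python3 -c "
from blocks import *
units([531,400,250],np.radians(90))"
```

```text
to [531 400 250] xyz [ 3.04  0.1  -0.12] a [ 0.01 -0.    0.  ]
```

Emit:
drive_tool([
  {"x":1,"y":0.1,"z":0,"ax":0,"ay":0,"az":0,"hand":60},
  {"x":2,"y":0.1,"z":0.5,"ax":0,"ay":0,"az":0,"hand":60},
  {"x":2.8,"y":0.1,"z":1,"ax":0,"ay":0,"az":0,"hand":60},
  {"x":2.8,"y":0.1,"z":1.2,"ax":0,"ay":0,"az":0,"hand":60},
  {"x":2.8,"y":0.1,"z":1.2,"ax":0,"ay":0,"az":0,"hand":60},
  {"x":2.8,"y":0.1,"z":1.2,"ax":0,"ay":0,"az":0,"hand":60},
])

```text
clock: 20.1
eef_pos: [531.5, 385.2, 183.7]
tcp_rot: [-3.142, 0.0, 1.571]
contact_force: [0.3, -0.5, 0.7]
opening: 0.702
grasp_force: 0.0
```

```bash
python3 -c "
from blocks import *
import pickle
im,i=grab('wrist');save(im,'w10.png');pickle.dump(i,open('w10.pkl','wb'))
units([531,400,180],np.radians(90))"
```

```text
to [531 400 180] xyz [ 0.3  -0.02  0.09] a [ 0.01 -0.   -0.01]
```

View pics/w10.png

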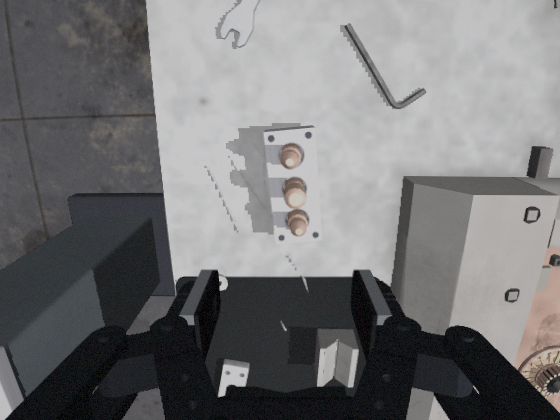

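The rack runs vertically in the image: pointed (291,155), blunt flat-ended (294,192) in the middle, pointed (298,223). To tell tall from short I'll compare predicted tip pixels with the actual tips in two views.

```bash
python3 -c "
from blocks import *
import pickle
i=pickle.load(open('w10.pkl','rb'));w=cv2.imread('pics/w10.png');s=cv2.imread('pics/side0.png');j=imaging.camera_info('side')
C=ray([(264,131),(313,127),(322,239),(275,242)],i,26);print(np.round(C,1),[np.linalg.norm(C[k]-C[k-1]).round(1) for k in range(4)])
m=C.mean(0);ax=(C[0]+C[1]-C[2]-C[3]);ax/=np.linalg.norm(ax);print('center',m,'axis deg',np.degrees(np.arctan2(ax[1],ax[0])))
def crop(im,inf,x,y,d):
    a=cv2.resize(im[y:y+d,x:x+d],None,fx=390/d,fy=390/d,interpolation=cv2.INTER_CUBIC)
    for k in (-30,0,30):
        for z,c in ((62,(0,255,0)),(54,(255,0,0))):
            p=(proj(m+ax*k+[0,0,z-26],inf)[0]-[x,y]+.5)*390/d
            cv2.drawMarker(a,tuple(int(v) for v in p),c,cv2.MARKER_CROSS,9,1)
    return a
cv2.imwrite('pics/c10.png',np.hstack([crop(w,i,230,120,130),crop(s,j,215,275,65)]))
"
```

```text
[[512.  440.9  26. ]
 [553.7 444.3  26. ]
 [564.7 341.6  26. ]
 [520.5 338.5  26. ]] [np.float64(102.8), np.float64(41.8), np.float64(103.3), np.float64(44.3)]
center [537.72326976 391.33420295  26.        ] axis deg 95.42017211761359
```

View pics/c10.png

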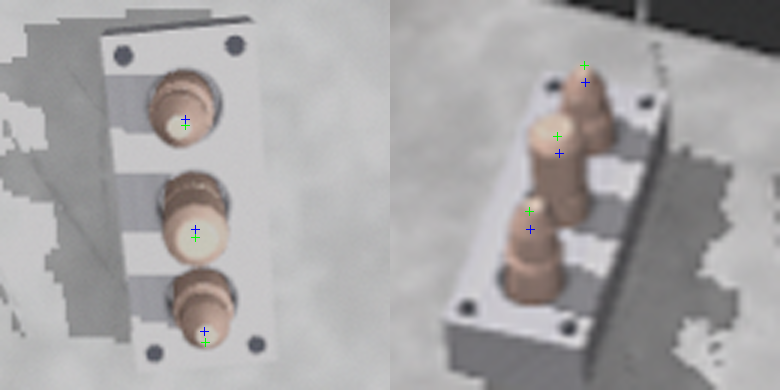

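Fixing the offset with the blunt one (62 mm top), the +y electrode's tip (side crop (533,197), wrist crop (177,127)) fits z 62. The −y one's (586,67) falls at z 54, so the tall one is the +y end, wrist pixel (291,155).

```bash
python3 -c "
from blocks import *
import pickle
i=pickle.load(open('w10.pkl','rb'))
print(ray([(289,162)],i,62),ray([(299,231)],i,54),ray([(295,198.5)],i,62))
units([534.5,421,120],np.radians(185.4)-np.pi); units([534.5,421,120],np.radians(95.4))
print(monitor.sense()['qpos'])"
```

```text
[[533.0196357  420.61088412  62.        ]] [[541.76471932 360.58859035  54.        ]] [[537.89024144 391.4133049   62.        ]]
to [534. 421. 120.] xyz [0.72 0.05 1.29] a [ 0.000e+00 -1.000e-02  1.409e+01]
to [534. 421. 120.] xyz [0.72 0.05 1.29] a [ 0.01 -0.   -0.91]
[ 6.24495303e-01  4.45275104e-01  1.60444712e+00 -3.14884481e-04
  1.09099383e+00  6.25518568e-01]
```

Emit:
drive_tool([
  {"x":0.72,"y":0.03,"z":0,"ax":0,"ay":0,"az":-0.91,"hand":45},
  {"x":0.72,"y":0.03,"z":0.6,"ax":0,"ay":0,"az":-0.91,"hand":45},
  {"x":0.72,"y":0.03,"z":1.2,"ax":0,"ay":0,"az":-0.91,"hand":45},
  {"x":0.72,"y":0.03,"z":1.7,"ax":0,"ay":0,"az":-0.91,"hand":45},
  {"x":0.72,"y":0.03,"z":1.7,"ax":0,"ay":0,"az":-0.91,"hand":45},
  {"x":0.72,"y":0.03,"z":1.7,"ax":0,"ay":0,"az":-0.91,"hand":45},
])

```text
clock: 20.75
eef_pos: [533.9, 421.4, 99.6]
tcp_rot: [3.141, -0.0, 1.665]
contact_force: [-0.3, -0.3, -0.6]
opening: 0.524
grasp_force: 0.0
```

```bash
python3 -c "
from blocks import *
im,i=grab('wrist');save(im,'w11.png')
m=np.array([537.72,391.33,0]);ax=np.array([np.cos(np.radians(95.42)),np.sin(np.radians(95.42)),0])
for n,k in (('tall',30),('mid',0),('near',-30)):
    print(n,[proj(m+ax*k+[0,0,z],i)[0].round() for z in (26,54,62)])
units([534.2,421,27.5],np.radians(95.4))
x,y=proj([534.2,421,40],i)[0].astype(int);cv2.imwrite('pics/w11c.png',cv2.resize(cv2.cvtColor(im,cv2.COLOR_RGB2BGR)[90:390,130:430],None,fx=1.9,fy=1.9))"
```

```text
tall [array([288., 228.]), array([289., 245.]), array([289., 250.])]
mid [array([288., 268.]), array([289., 289.]), array([289., 296.])]
near [array([288., 305.]), array([289., 329.]), array([289., 337.])]
to [534. 421.  28.] xyz [-0.02 -0.01  1.46] a [ 0.02 -0.01 -0.  ]
```

View pics/w11c.png

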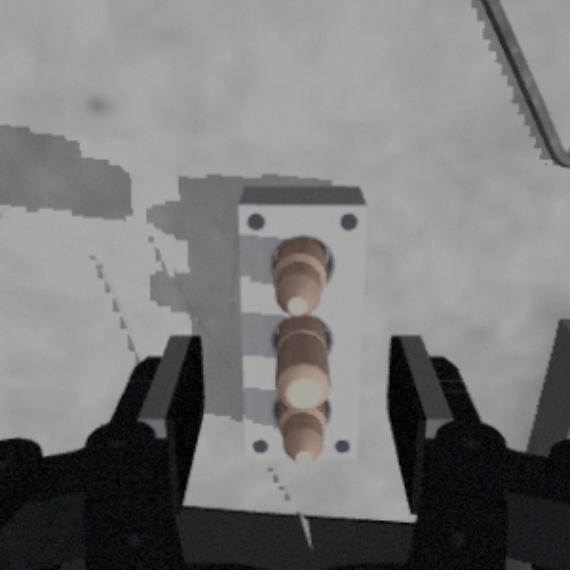

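Confirmed: the far (+y) tip at (286,250.5) matches the z 62 prediction (250), so it is the tall one. The near tip at (290,331) matches z 54, the short one. Descending across the row.

Emit:
drive_tool([
  {"x":-0.02,"y":-0.02,"z":0.5,"ax":0,"ay":0,"az":0,"hand":45},
  {"x":-0.02,"y":-0.02,"z":1,"ax":0,"ay":0,"az":0,"hand":45},
  {"x":-0.02,"y":-0.02,"z":1.35,"ax":0,"ay":0,"az":0,"hand":45},
  {"x":-0.02,"y":-0.02,"z":1.45,"ax":0,"ay":0,"az":0,"hand":45},
  {"x":-0.02,"y":-0.02,"z":1.45,"ax":0,"ay":0,"az":0,"hand":45},
  {"x":-0.02,"y":-0.02,"z":1.45,"ax":0,"ay":0,"az":0,"hand":45},
])

```text
clock: 21.4
eef_pos: [532.9, 421.4, 26.9]
tcp_rot: [3.14, -0.001, 1.666]
contact_force: [0.1, -1.1, 0.6]
opening: 0.531
grasp_force: 0.0
```

Emit:
drive_tool([
  {"x":0,"y":0,"z":0,"ax":0,"ay":0,"az":0,"hand":25},
  {"x":0,"y":0,"z":0,"ax":0,"ay":0,"az":0,"hand":20},
  {"x":0,"y":0,"z":0,"ax":0,"ay":0,"az":0,"hand":10},
  {"x":0,"y":0,"z":0,"ax":0,"ay":0,"az":0,"hand":10},
  {"x":0,"y":0,"z":0,"ax":0,"ay":0,"az":0,"hand":10},
  {"x":0,"y":0,"z":0,"ax":0,"ay":0,"az":0,"hand":10},
], grip_force=50)

```text
clock: 22.0
eef_pos: [534.0, 421.7, 27.0]
tcp_rot: [3.138, -0.002, 1.666]
contact_force: [5.6, -0.2, 3.1]
opening: 0.185
grasp_force: 48.7
```

```bash
python3 -c "
from blocks import *
im,i=grab('wrist');save(im,'w12.png')
cv2.imwrite('pics/w12c.png',cv2.resize(cv2.cvtColor(im,cv2.COLOR_RGB2BGR)[130:390,150:420],None,fx=2,fy=2))
s=monitor.sense();print(s['eef_pos'],s['opening'])"
```

```text
[533.9927053  421.74591255  26.94931836] 0.18608859580886958
```

View pics/w12c.png

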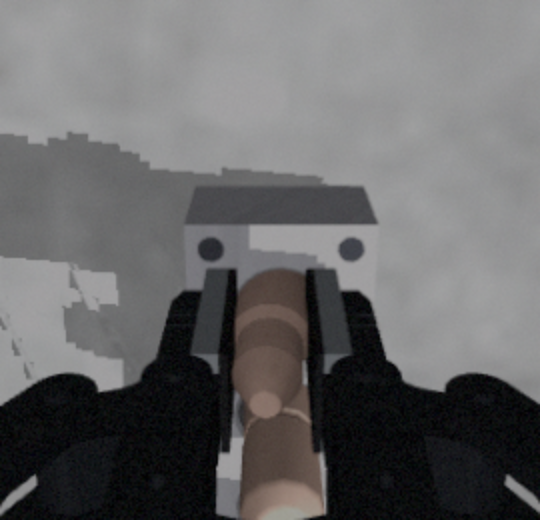

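The electrode is held between the pads (crop 235–310, 270–420); opening 16 mm fits the 18 mm barrel given the earlier −1.5 mm bias. Lifting straight up.

Emit:
drive_tool([
  {"x":0,"y":0,"z":-0.2,"ax":0,"ay":0,"az":0,"hand":10},
  {"x":0,"y":0,"z":-0.5,"ax":0,"ay":0,"az":0,"hand":10},
  {"x":0,"y":0,"z":-1,"ax":0,"ay":0,"az":0,"hand":10},
  {"x":0,"y":0,"z":-1.8,"ax":0,"ay":0,"az":0,"hand":10},
  {"x":0,"y":0,"z":-2.6,"ax":0,"ay":0,"az":0,"hand":10},
  {"x":0,"y":0,"z":-3.4,"ax":0,"ay":0,"az":0,"hand":10},
  {"x":0,"y":0,"z":-3.4,"ax":0,"ay":0,"az":0,"hand":10},
  {"x":0,"y":0,"z":-3.4,"ax":0,"ay":0,"az":0,"hand":10},
])

```text
clock: 22.85
eef_pos: [532.1, 421.1, 197.0]
tcp_rot: [3.14, -0.001, 1.666]
contact_force: [-0.1, -0.9, -1.6]
opening: 0.179
grasp_force: 49.3
```

```bash
python3 -c "
from blocks import *
im,i=grab('wrist');save(im,'w13.png')
s=monitor.sense();print(s['eef_pos'],s['opening'])
m=np.array([537.72,391.33,0]);ax=np.array([np.cos(np.radians(95.42)),np.sin(np.radians(95.42)),0])
units([540,-245,197],np.radians(94))"
```

```text
[531.38712163 420.51944654 195.32027134] 0.18318468587007228
to [ 540 -245  197] xyz [-13.27  -1.09  -0.03] a [-0.01  0.    0.24]
```

View pics/w13.png

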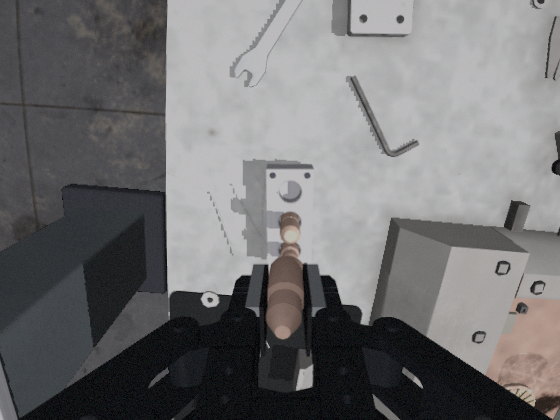

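Electrode out (base (287,262), tip (283,332)), upright; the other two remain in the rack. Carrying it to the tray.

Emit:
drive_tool([
  {"x":-0.6,"y":-0.05,"z":0,"ax":0,"ay":0,"az":0,"hand":10},
  {"x":-1.4,"y":-0.1,"z":0,"ax":0,"ay":0,"az":0.05,"hand":10},
  {"x":-2.2,"y":-0.2,"z":0,"ax":0,"ay":0,"az":0.05,"hand":10},
  {"x":-3,"y":-0.25,"z":0,"ax":0,"ay":0,"az":0.05,"hand":10},
  {"x":-3.8,"y":-0.3,"z":0,"ax":0,"ay":0,"az":0.1,"hand":10},
  {"x":-4.6,"y":-0.4,"z":0,"ax":0,"ay":0,"az":0.1,"hand":10},
  {"x":-5.4,"y":-0.45,"z":0,"ax":0,"ay":0,"az":0.1,"hand":10},
  {"x":-6.2,"y":-0.5,"z":0,"ax":0,"ay":0,"az":0.1,"hand":10},
])

```text
clock: 23.7
eef_pos: [535.0, 108.2, 193.8]
tcp_rot: [-3.138, 0.0, 1.656]
contact_force: [0.7, -1.0, -0.4]
opening: 0.185
grasp_force: 49.3
```

Emit:
drive_tool([
  {"x":-0.8,"y":-0.05,"z":0,"ax":0,"ay":0,"az":0,"hand":10},
  {"x":-1.6,"y":-0.1,"z":0,"ax":0,"ay":0,"az":0.05,"hand":10},
  {"x":-2.4,"y":-0.2,"z":0,"ax":0,"ay":0,"az":0.05,"hand":10},
  {"x":-3.2,"y":-0.25,"z":0,"ax":0,"ay":0,"az":0.05,"hand":10},
  {"x":-4,"y":-0.3,"z":0,"ax":0,"ay":0,"az":0.1,"hand":10},
  {"x":-4.8,"y":-0.4,"z":0,"ax":0,"ay":0,"az":0.1,"hand":10},
  {"x":-5.6,"y":-0.45,"z":0,"ax":0,"ay":0,"az":0.1,"hand":10},
  {"x":-6.4,"y":-0.5,"z":0,"ax":0,"ay":0,"az":0.1,"hand":10},
])

```text
clock: 24.5
eef_pos: [537.3, -212.2, 193.7]
tcp_rot: [-3.138, -0.002, 1.645]
contact_force: [-0.4, 0.8, -0.5]
opening: 0.182
grasp_force: 49.3
```

Emit:
drive_tool([
  {"x":-0.4,"y":0,"z":0,"ax":0,"ay":0,"az":0,"hand":10},
  {"x":-0.4,"y":0,"z":0,"ax":0,"ay":0,"az":0,"hand":10},
  {"x":-0.4,"y":0,"z":0,"ax":0,"ay":0,"az":0,"hand":10},
])

```text
clock: 24.8
eef_pos: [539.1, -230.5, 194.0]
tcp_rot: [-3.139, -0.002, 1.644]
contact_force: [-0.4, 0.4, -0.7]
opening: 0.184
grasp_force: 49.3
```

```bash
python3 -c "
from blocks import *
print(monitor.sense()['eef_pos'],monitor.sense()['opening'])
units([540.3,-245.2,50],np.radians(94))"
```

```text
[ 539.11681342 -230.51615276  193.98200051] 0.1841889294449732
to [ 540. -245.   50.] xyz [-0.3   0.01  2.88] a [-0.03 -0.02  0.03]
```

Emit:
drive_tool([
  {"x":-0.3,"y":0.01,"z":0,"ax":0,"ay":0,"az":0,"hand":10},
  {"x":-0.3,"y":0.01,"z":0.8,"ax":0,"ay":0,"az":0,"hand":10},
  {"x":-0.3,"y":0.01,"z":1.6,"ax":0,"ay":0,"az":0,"hand":10},
  {"x":-0.3,"y":0.01,"z":2.4,"ax":0,"ay":0,"az":0,"hand":10},
  {"x":-0.3,"y":0.01,"z":2.9,"ax":0,"ay":0,"az":0,"hand":10},
  {"x":-0.3,"y":0.01,"z":3,"ax":0,"ay":0,"az":0,"hand":10},
  {"x":-0.3,"y":0.01,"z":3,"ax":0,"ay":0,"az":0,"hand":10},
  {"x":-0.3,"y":0.01,"z":3,"ax":0,"ay":0,"az":0,"hand":10},
])

```text
clock: 25.6
eef_pos: [542.9, -246.1, 46.9]
tcp_rot: [3.14, 0.001, 1.645]
contact_force: [0.1, 0.2, 0.2]
opening: 0.182
grasp_force: 49.3
```

```bash
python3 -c "
from blocks import *
units([540.4,-245.2,24],np.radians(94))"
```

```text
to [ 540. -245.   24.] xyz [ 0.02 -0.05  0.46] a [0.02 0.01 0.05]
```

Emit:
drive_tool([
  {"x":0.01,"y":-0.04,"z":0.1,"ax":0,"ay":0,"az":0,"hand":10},
  {"x":0.01,"y":-0.04,"z":0.2,"ax":0,"ay":0,"az":0,"hand":10},
  {"x":0.01,"y":-0.04,"z":0.3,"ax":0,"ay":0,"az":0,"hand":10},
  {"x":0.01,"y":-0.04,"z":0.38,"ax":0,"ay":0,"az":0,"hand":10},
  {"x":0.01,"y":-0.04,"z":0.43,"ax":0,"ay":0,"az":0,"hand":10},
  {"x":0.01,"y":-0.04,"z":0.43,"ax":0,"ay":0,"az":0,"hand":10},
])

```text
clock: 26.2
eef_pos: [539.7, -245.6, 24.0]
tcp_rot: [-3.141, -0.0, 1.645]
contact_force: [-0.3, 0.6, -0.3]
opening: 0.184
grasp_force: 49.3
```

Not touching yet, so a few small steps further.

Emit:
drive_tool([
  {"x":0,"y":0,"z":0.02,"ax":0,"ay":0,"az":0,"hand":10},
  {"x":0,"y":0,"z":0.04,"ax":0,"ay":0,"az":0,"hand":10},
  {"x":0,"y":0,"z":0.04,"ax":0,"ay":0,"az":0,"hand":10},
])

```text
clock: 26.5
eef_pos: [540.0, -245.8, 23.7]
tcp_rot: [3.141, 0.0, 1.645]
contact_force: [-5.7, 2.2, 20.3]
opening: 0.182
grasp_force: 51.0
```

Emit:
drive_tool([
  {"x":0,"y":0,"z":-0.02,"ax":0,"ay":0,"az":0,"hand":18},
  {"x":0,"y":0,"z":-0.02,"ax":0,"ay":0,"az":0,"hand":26},
  {"x":0,"y":0,"z":-0.02,"ax":0,"ay":0,"az":0,"hand":36},
  {"x":0,"y":0,"z":-0.02,"ax":0,"ay":0,"az":0,"hand":36},
  {"x":0,"y":0,"z":-0.4,"ax":0,"ay":0,"az":0,"hand":36},
  {"x":0,"y":0,"z":-1.2,"ax":0,"ay":0,"az":0,"hand":36},
  {"x":0,"y":0,"z":-2.1,"ax":0,"ay":0,"az":0,"hand":45},
  {"x":0,"y":0,"z":-3,"ax":0,"ay":0,"az":0,"hand":60},
])

```text
clock: 27.3
eef_pos: [539.4, -245.3, 173.1]
tcp_rot: [-3.141, -0.001, 1.645]
contact_force: [1.1, 0.5, 0.6]
opening: 0.682
grasp_force: 0.0
```

Emit:
drive_tool([
  {"x":0.8,"y":0,"z":-0.5,"ax":0,"ay":0,"az":0,"hand":80},
  {"x":1.6,"y":0,"z":-0.8,"ax":0,"ay":0,"az":0,"hand":80},
  {"x":2,"y":0,"z":-0.8,"ax":0,"ay":0,"az":0,"hand":80},
  {"x":2,"y":0,"z":-0.8,"ax":0,"ay":0,"az":0,"hand":80},
  {"x":2,"y":0,"z":-0.8,"ax":0,"ay":0,"az":0,"hand":80},
])

```text
clock: 27.8
eef_pos: [532.4, -145.8, 211.9]
tcp_rot: [-3.141, 0.0, 1.646]
contact_force: [-0.0, -0.6, 0.0]
opening: 0.94
grasp_force: 0.0
```

```bash
python3 -c "
from blocks import *
im,i=grab('wrist');save(im,'w14.png')
print(proj([[540.4,-245,9],[540.4,-245,59],[536,-179,66]],i))
cv2.imwrite('pics/w14c.png',cv2.resize(cv2.cvtColor(im,cv2.COLOR_RGB2BGR)[120:340,180:450],None,fx=2.6,fy=2.6))"
```

```text
[[286.75713032 269.72906079]
 [286.95534057 293.61204534]
 [287.79669651 233.63072374]]
```

View pics/w14c.png

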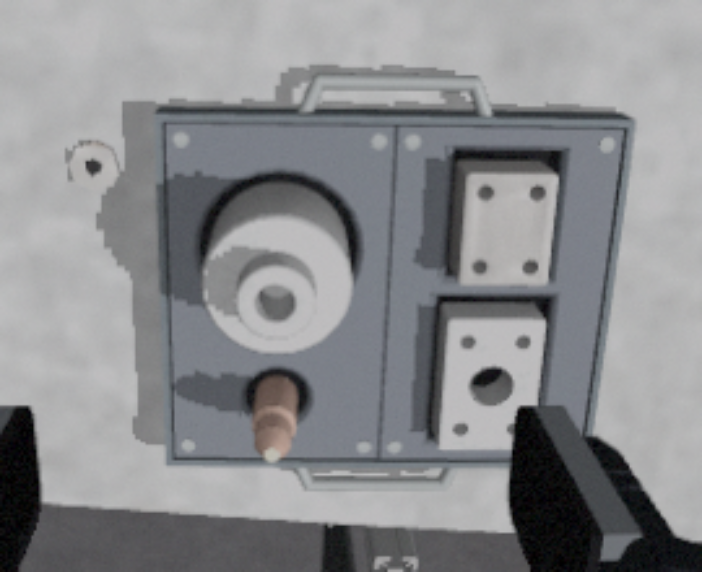

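All four parts are in their pockets. The electrode tip is at (284,295), against a predicted (287,294.)

```bash
python3 -c "
from rig import r
print(r.sign_off())"
```

```text
the job is handed in; nothing more can be done
None
```

The job is handed in after about 28 s of the 112 s allowed: the last picture shows the tall electrode, turned stop, long block and short block standing or lying in their own pockets, though the hand-in returned no verdict.

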